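Erect the fold-up tray on the bench scale and tare the dial

TASK

Get the dial scale ready for weighing parts: first fold both end walls of the blue tray on its pan fully upright by their yellow tabs, and only then turn the black knob on the dial until its red pointer reads zero, on the black line in the green mark. Leave everything else on the bench where it is.

Things in the scene. Friction and masses are not known exactly. Their poses are not given: they have to be found in the camera images.
- scale: grey bench scale fixed to the bench, 160 mm (its x) by 410 mm (its y), housing top 55 mm high; origin under its centre, z up. The blue fold-up tray is on its +y half; on its -y half a white round dial facing up, 148 mm across, face 71 mm high, centre at x = 0, y = -120 mm
- tray_floor (a point): centre of the blue tray's floor (top face, 66 mm above the bench). The floor is 140 mm (scale's x) by 108 mm; fixed walls stand 67.5 mm to either side along x (5 mm thick, tops 121 mm above the bench); the two hinged end walls are at its +y and -y edges
- wall_left (a joint): hinge angle of the fold-up tray end wall on the scale's +y side: 0 = lying flat outwards, 1.571 (its stop) = upright; the hinge line runs along the scale's x; stiff enough to stay where it is left
- wall_left_hinge (a point): middle of that wall's hinge line (+y edge of the tray floor, 62 mm above the bench), at the underside of the flat wall; z turns with the wall (up when flat). The wall is a blue panel 128 mm along the hinge, 58 mm from hinge to free edge, 5 mm thick
- wall_left_tab (a point): grip point in that wall's yellow pull tab, which stands on the inner face 52 mm from the hinge (towards +y when flat): 20 mm along the hinge, 10 mm across, 28 mm tall. The point is 28 mm from the panel's underside, 5 mm below the tab's end. Pinched along the hinge direction, the tab can pivot between the fingers as the wall swings
- wall_right (a joint): hinge angle of the fold-up tray end wall on the scale's -y side: 0 = lying flat outwards, 1.571 (its stop) = upright; the hinge line runs along the scale's x; stiff enough to stay where it is left
- wall_right_hinge (a point): middle of that wall's hinge line (-y edge of the tray floor, 62 mm above the bench), at the underside of the flat wall; z turns with the wall (up when flat). The wall is a blue panel 128 mm along the hinge, 58 mm from hinge to free edge, 5 mm thick
- wall_right_tab (a point): grip point in that wall's yellow pull tab, which stands on the inner face 52 mm from the hinge (towards -y when flat): 20 mm along the hinge, 10 mm across, 28 mm tall. The point is 28 mm from the panel's underside, 5 mm below the tab's end. Pinched along the hinge direction, the tab can pivot between the fingers as the wall swings
- pointer (a joint): angle of the knob and its red pointer, which turn as one about the vertical axis of the dial, clockwise positive seen from above; 0 = pointer exactly on the zero line (towards the scale's +x). Starts clockwise of zero; stops at -0.8 and 2.8; friction holds it where it is left
- knob_grip (a point): on the knob's axis at the height to grip, 99 mm above the bench. The black grip bar is 46 mm long (along the pointer; this point's x axis points along the pointer), 14 mm wide, from 80 to 112 mm above the bench, 9 mm clear of the dial face
- pointer_tip (a point): tip of the red pointer, 60 mm from the knob's axis, 77 mm above the bench; the pointer is a flat needle, 6 mm wide
- zero_mark (a point): zero line of the dial: black line in a green mark, 55 mm from the knob's axis, on the side of the dial away from the robot (scale's +x)
- board: loose green power board, 100 x 150 mm, 40 mm tall with its parts; origin under its centre
- heatsink: loose finned aluminium heat sink, 60 x 100 x 35 mm; origin under its centre
- tape: loose roll of yellow tape lying flat, 100 mm across, 24 mm tall; origin under its centre
- red_bin: loose red open parts bin, 120 x 160 x 60 mm; origin under its centre
- driver: loose screwdriver lying on the bench; origin under its middle
- spool: loose grey wire spool standing upright, 60 mm across, 50 mm tall; origin under its centre

How it is judged:
On the way, in this order (a step that is already met when the one before it is completed fails the run):
1. both hinged end walls of the tray stand upright (past 83 degrees) (value of joint each of wall_left, wall_right above 1.45 rad), for 0.2 s.
2. with the walls upright, the pointer is brought to zero (within 0.10 rad) (all of step 1 and value of joint pointer between -0.1 and 0.1 rad), for 0.2 s.
At the end, for the whole second after the job is handed in: both hinged end walls are upright (joint values above 1.45 rad), the pointer is within 0.10 rad of zero, and walls and pointer are at rest (all of step 2 and velocity of joint wall_left between -0.05 and 0.05 rad/s and velocity of joint wall_right between -0.05 and 0.05 rad/s and velocity of joint pointer between -0.05 and 0.05 rad/s); the robot touches nothing.
It fails at once if a bystander (board, heat sink, tape, red bin, screwdriver, spool) is moved more than 30 mm (distance of any of board, heatsink, tape, red_bin, driver, spool from where it was at the start of the episode above 0.03 m).
It also fails if it takes over 67 s, if anything falls off the work surface, if the arm or the gripper's body presses on something with over 40 N, if the wrist force passes 120 N, or if a joint passes its speed limit or range.

ROBOT

A 6-joint arm with a two-finger parallel gripper is mounted at the origin on the work surface. World frame = base frame: x ahead of the robot, y to its left, z up, the work surface at z = 0. Lengths are in m, angles in rad, forces in N, time in s.
With the tool pointing down it reaches from about 0.3 to 0.775 m from the base axis. Payload 14.6 kg.
Tool frame: the origin (TCP) lies at the very end of the fingers, on their centre line; the grasp point (between the pads) lies 19 mm behind it; z points along the fingers, y is the line along which they close (so a half turn about z gives the same grasp; the last joint's range is limited). The gripper opens to 94 mm and grips with 3 to 60 N. Pads are 16 mm wide; open, the fingers measure 119 mm over their backs; the gripper's body (75 mm by 177 mm) begins 78 mm behind the grasp point.
Start: joints at [-1.245, 0.3, 1.521, -0, 1.321, -0.067], TCP at [0.211, -0.508, 0.205] pointing down, gripper open.
Joint ranges: [-3.03, 3.03], [-0.79, 2.21], [0.23, 2.52], [-1.04, 4.18], [0, 3.07], [-2.55, 2.55]. Speed limits (rad/s): [2.22, 2.22, 2.57, 3.14, 3.14, 3.14].

INTERFACE

Orientations are given as [roll, pitch, yaw] about the fixed x, y, z axes, in that order (R = Rz(yaw) Ry(pitch) Rx(roll)).
In Python, from station import ctrl gives the robot as it stands. The module is installed in compiled form; this text tells all that it offers.
- The arm moves only by the tool step_arm, never from a script. Its argument "deltas" is a list of rows, each an object with "dp": the shift along the tool's x, y, z scaled (see below), a list of three; "twist": the turn about the tool's z scaled (see below). In form: [{"dp": [tx, ty, tz], "twist": twist}, ...]. A call has 1 to 12 rows; each row shifts and turns the commanded pose from where the row before left it, along the tool's axes as they then stand; what a row does not reach is not made up. The controller multiplies each number of a shift by 0.04 m and each number of a turn by 4 degrees. A row lasts 1/10 s, in which the tool goes at most 50 mm and 8.59 degrees, less where a joint would pass 70% of its speed; a pose out of reach is approached as far as the arm can. A call with a number of a shift or a turn outside -1 to 1 is refused whole. A call with a gripper value outside its range is refused whole. "gripper" is the opening, from -1 (shut) to 1 (fully open), set as the call begins (left out, the last holds). The fingers move at their own pace and stop on an object; "squeeze" is the grip in N (left out, the last holds). Time passes only in rows, so rows that do not move let the fingers close. It gives the time, the measured TCP pose, the force, the opening and the grip force at its end, in the units of the state.
- ctrl.get_obs(): the state, without advancing time (a new reading comes with each control period).
- ctrl.camera(name): name is "scene" or "side" or "wrist"; returns (picture, depth): 384x512x3 uint8, red, green, blue; 384x512 float32, m along the optical axis (not along the pixel's ray), 0 where there is no reading.
- ctrl.get_calibration(name): a dict with "fx", "fy", "cx", "cy" (pixels), "world_to_cam" (4x4, takes a point from world to camera coordinates); the wrist camera has in their place "hand_eye" (4x4, takes a point from camera to tool coordinates, whose origin is the TCP and whose axes are the flange's). Camera axes: x right, y down, z forward; pixel columns grow to the right and rows downward; lengths in m; the calibration is good to about 2 mm. A picture is of the moment at which its call begins: read the wrist's pose just before it. get_calibration takes no time and is no camera call.
- ctrl.hand_in(): hands the job in; it is judged then, once.
Trained networks look in the newest picture that a camera, given by its name, has taken for a name from the list of things; names that differ only in an ending like _2 or _b are one class to them, and where a whole thing is asked for, a point or a joint stands for the part that bears it (a point fixed in the world has none). Each returns a list of dicts, best first, with "conf" (0 to 1); they miss things now and then, are a little off and sometimes report something else, mostly with a low value. They report only what shows in the picture. A call takes as long as a camera call.
- ctrl.spot_in(camera, label): "rect" ([left, top, right, bottom] as shares, 0 to 1, of the picture: columns of its width, rows of its height, round what is visible of it).
- ctrl.cut_out(camera, label): "pixels" (384x512 bool, what is visible of it) and "rect" ([left, top, right, bottom] as shares, 0 to 1, of the picture: columns of its width, rows of its height, round what is visible of it).
The state is a dict: "time_s": time; "qpos": joint angles; "joint_vel": joint speeds; "tau": joint torques, N m; "ee_pos": TCP position; "eef_rot": TCP orientation; "force": force on the tool from outside, world axes, zero at the start; "moment": the same for the moment, N m; "grip_width": finger opening in m; "grip_force": force on a finger pad.
Only numpy, scipy, OpenCV 4.12 (cv2) and the standard library are available. Lean on these libraries where they do the work, as an engineer would, in place of code of your own. Each camera call takes 0.05 s, during which the arm holds its last target. There are 200 camera calls.

## Working session

There is one attempt and no reset: what is moved stays moved. The work goes in short steps, Python scripts to look and compute and a tool call to move; the robot and the scene stay as the last step left them, time stands still between calls to the robot, and variables do not carry over. Pictures are saved under pics/ and viewed, at most 10 in all, crops included, and the job is handed in when it is done.

Besides the shell and the picture viewer there is one more tool, called after ">>>" by a JSON object that holds its "name" and its "arguments", one argument or row to a line. step_arm: Moves the arm, as the interface text tells. Its arguments: {"type":"object","properties":{"deltas":{"type":"array"},"gripper":{"type":"number"},"squeeze":{"type":"number"}},"required":["deltas"]}

```bash
mkdir -p pics
cat > h.py <<'E'
import numpy as np, cv2
from station import ctrl
from scipy.spatial.transform import Rotation as R
def snap(n,save=None):
    o=ctrl.get_obs(); p,d=ctrl.camera(n); c=ctrl.get_calibration(n)
    if n=="wrist":
        T=np.eye(4);T[:3,:3]=R.from_euler('xyz',o['eef_rot']).as_matrix();T[:3,3]=o['ee_pos']; C=T@c['hand_eye']
    else: C=np.linalg.inv(c['world_to_cam'])
    v,u=np.mgrid[:384,:512]
    P=np.stack([(u-c['cx'])/c['fx']*d,(v-c['cy'])/c['fy']*d,d],-1)@C[:3,:3].T+C[:3,3]
    P[d==0]=np.nan
    if save: cv2.imwrite(f'pics/{save}.png',p[:,:,::-1])
    return p,d,P
E
python3 - <<'E'
from h import *
o=ctrl.get_obs(); print(o)
ims=[]
for n in("scene","side"):
    p,d,P=snap(n); ims.append(p)
    c=ctrl.get_calibration(n); print(n,np.linalg.inv(c['world_to_cam'])[:3,3].round(2))
    for l in("scale","wall_left_tab","wall_right_tab","tray_floor","knob_grip","pointer_tip","zero_mark","red_bin","spool","board","heatsink","tape","driver"):
        for r in ctrl.cut_out(n,l)[:2]:
            Q=P[r['pixels']]; Q=Q[~np.isnan(Q[:,0])]
            print(l,round(r['conf'],2),(np.array(r['rect'])*[512,384,512,384]).round(),np.median(Q,0).round(3) if len(Q) else '',Q.min(0).round(3) if len(Q) else '',Q.max(0).round(3) if len(Q) else '')
    np.savez(n,p=p,P=P)
cv2.imwrite('pics/a.png',cv2.resize(np.vstack(ims)[:,:,::-1],(400,600)) if 0 else ims[0][:,:,::-1]); cv2.imwrite('pics/b.png',ims[1][:,:,::-1])
E
```

```text
{'time_s': 0.0, 'qpos': array([-1.24458923e+00,  3.00465153e-01,  1.52162113e+00,  3.53768524e-06,
        1.32072037e+00, -6.65686881e-02]), 'joint_vel': array([ 0.00121614, -0.00046384, -0.00070147,  0.001279  ,  0.00249656,
        0.00083084]), 'tau': array([-7.48854836e-04, -5.31803691e+01, -3.52741635e+01,  7.07976683e-02,
        2.45307258e-02, -1.48669164e-04]), 'ee_pos': array([ 0.21043727, -0.50784086,  0.20487266]), 'eef_rot': array([-3.14038156e+00, -8.41740489e-05,  3.92774856e-01]), 'force': array([-1.02866742,  0.35348688,  0.13854392]), 'moment': array([-0.05314015,  0.01255246, -0.01182825]), 'grip_force': 0.0, 'grip_width': 0.09400217351174185}
scene [1.23 0.23 1.04]
scale 0.77 [207. 151. 328. 210.] [ 0.529 -0.022  0.068] [ 0.291 -0.288 -0.004] [0.635 0.172 0.126]
wall_left_tab 0.96 [311. 159. 324. 195.] [0.458 0.12  0.079] [0.389 0.078 0.059] [0.526 0.161 0.121]
wall_left_tab 0.52 [330. 217. 351. 241.] [0.59  0.239 0.049] [ 0.552  0.21  -0.001] [0.612 0.268 0.055]
wall_right_tab 0.82 [261. 162. 278. 191.] [ 0.506 -0.037  0.075] [ 0.378 -0.09   0.003] [0.569 0.01  
[... 2559 characters left out ...]
ol 0.81 [178. 240. 202. 269.] [0.571 0.246 0.047] [ 0.548  0.196 -0.002] [0.641 0.273 0.055]
board 0.88 [188. 199. 240. 251.] [0.607 0.121 0.009] [ 0.521  0.023 -0.005] [0.683 0.194 0.122]
heatsink 0.96 [223. 155. 260. 193.] [ 0.683 -0.058  0.024] [ 0.646 -0.14  -0.006] [ 0.764 -0.008  0.04 ]
heatsink 0.38 [340. 123. 368. 133.] [ 0.581 -0.49   0.019] [ 0.558 -0.534  0.008] [ 0.609 -0.444  0.028]
tape 0.91 [307. 138. 334. 164.] [ 0.601 -0.34   0.015] [ 0.548 -0.412 -0.009] [ 0.671 -0.28   0.027]
tape 0.28 [257. 187. 301. 216.] [ 0.497 -0.033  0.074] [ 0.426 -0.077  0.062] [0.561 0.009 0.117]
driver 0.59 [339. 125. 368. 136.] [ 0.584 -0.485  0.018] [ 0.558 -0.534  0.002] [ 0.618 -0.44   0.028]
```

View pics/a.png

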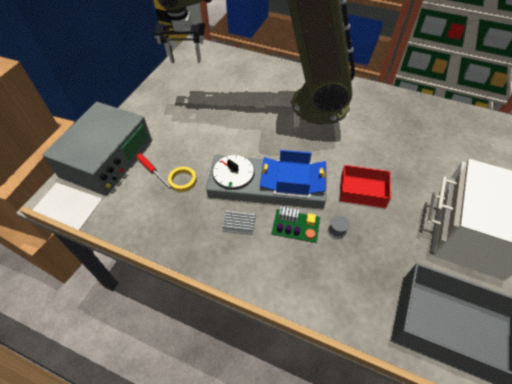

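View pics/b.png

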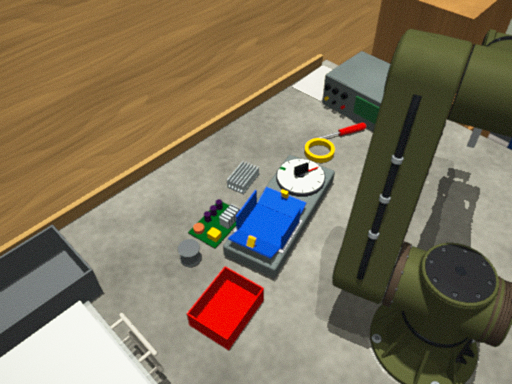

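The scene view shows the dial at about (233,172) and the tray at (293,177). The side view shows the yellow tabs near (284,194) and (251,241), and the knob near (301,170). Next I'll fit the scale pose from colours.

Run:
```python
from h import *
for n in("scene","side"):
    z=np.load(n+'.npz');p=z['p'];P=z['P']
    hsv=cv2.cvtColor(p,cv2.COLOR_RGB2HSV);H,S,V=[hsv[...,i].astype(int) for i in range(3)]
    reg=(P[...,0]>.36)&(P[...,0]<.66)&(P[...,1]>-.32)&(P[...,1]<.2)&(P[...,2]>.05)
    for nm,m in(("yel",(H>18)&(H<35)&(S>130)&(V>100)),("red",((H<8)|(H>172))&(S>130)&(V>70)),("green",(H>40)&(H<85)&(S>100)&(P[...,1]<-.05)),("white",(S<40)&(V>190)&(P[...,1]<-.02)),("black",(V<50)&(P[...,1]<-.05)&(P[...,2]>.085))):
        k,lab,st,ce=cv2.connectedComponentsWithStats((m&reg).astype(np.uint8))
        for i in range(1,k):
            if st[i,4]>3:
                Q=P[lab==i]; print(n,nm,st[i,4],ce[i].round(1),np.median(Q,0).round(3),Q.min(0).round(3),Q.max(0).round(3))
    m=reg&(H>105)&(H<125)&(S>130); Q=P[m]; 
    f=Q[(abs(Q[:,2]-.066)<.006)]; print('blue low',cv2.minAreaRect((f[:,:2]*1000).astype(np.float32)))
    m=reg&(P[...,2]<.08); print('scale',cv2.minAreaRect((P[m][:,:2]*1000).astype(np.float32)))
    f=Q[Q[:,2]>.1]; print('tops',cv2.minAreaRect((f[:,:2]*1000).astype(np.float32)))
```

```text
scene yel 16 [264.6 168.1] [ 0.512 -0.052  0.107] [ 0.497 -0.056  0.094] [ 0.514 -0.049  0.113]
scene yel 20 [322.  172.5] [0.457 0.132 0.111] [0.443 0.125 0.097] [0.461 0.138 0.116]
scene red 7 [224.9 162.9] [ 0.523 -0.197  0.08 ] [ 0.518 -0.211  0.077] [ 0.537 -0.18   0.103]
scene red 11 [343.6 172.6] [0.385 0.197 0.058] [0.363 0.192 0.053] [0.403 0.199 0.061]
scene green 6 [230.  183.5] [ 0.592 -0.144  0.073] [ 0.589 -0.149  0.072] [ 0.595 -0.139  0.075]
scene white 818 [233.2 170.9] [ 0.543 -0.156  0.072] [ 0.459 -0.232  0.056] [ 0.604 -0.093  0.079]
scene black 62 [232.4 165.7] [ 0.541 -0.158  0.105] [ 0.532 -0.178  0.086] [ 0.548 -0.138  0.115]
blue low ((477.3948059082031, 37.49144744873047), (140.6867218017578, 153.34085083007812), 16.290864944458008)
scale ((494.0472717285156, -15.176284790039062), (162.86697387695312, 470.05767822265625), 15.975255966186523)
tops ((476.87567138671875, 40.55961608886719), (144.56271362304688, 105.13772583007812), 17.643606185913086)
side yel 50 [284.3 192.6] [ 0.499 -0.048  0.102] [ 0.487 -0.086  0.052] [ 0.544 -0.041  0.113]
side yel 76 [25
[... 354 characters left out ...]
 4 [305.2 169. ] [ 0.521 -0.165  0.096] [ 0.519 -0.168  0.09 ] [ 0.523 -0.16   0.102]
side white 995 [300.3 176.6] [ 0.521 -0.148  0.07 ] [ 0.461 -0.23   0.054] [ 0.613 -0.085  0.114]
side white 7 [300.1 221.6] [ 0.418 -0.028  0.061] [ 0.414 -0.033  0.058] [ 0.421 -0.02   0.062]
side black 106 [301.  168.9] [ 0.528 -0.152  0.103] [ 0.518 -0.173  0.086] [ 0.537 -0.13   0.114]
blue low ((473.13702392578125, 34.793975830078125), (137.17236328125, 168.76324462890625), 16.28075408935547)
scale ((486.9132385253906, -10.0386962890625), (159.3477325439453, 472.69671630859375), 16.28455352783203)
tops ((495.656005859375, -35.490753173828125), (141.7988739013672, 280.441650390625), 16.254650115966797)
```

>>> {"name": "step_arm", "arguments": {
  "deltas": [
    {"dp": [0,0,-1],"twist": -1},
    {"dp": [0,0,-1],"twist": -1},
    {"dp": [0,0,-1],"twist": -1},
    {"dp": [0,0,-1],"twist": -1},
    {"dp": [0,0,-0.5],"twist": -1},
    {"dp": [0,0,0],"twist": -1}
  ],
  "gripper": 1
}}

```text
time_s: 2.0
ee_pos: [0.2107, -0.5085, 0.3888]
eef_rot: [3.137, 0.002, 0.815]
force: [-0.3, -0.5, -0.5]
grip_width: 0.094
grip_force: 0.0
```

>>> {"name": "step_arm", "arguments": {
  "deltas": [
    {"dp": [1,-0.25,0],"twist": 0},
    {"dp": [1,-0.25,0],"twist": 0},
    {"dp": [1,-0.25,0],"twist": 0},
    {"dp": [1,-0.25,0],"twist": 0},
    {"dp": [1,-0.25,0],"twist": 0},
    {"dp": [1,-0.25,0],"twist": 0},
    {"dp": [1,-0.25,0],"twist": 0},
    {"dp": [1,-0.25,0],"twist": 0},
    {"dp": [1,-0.25,0],"twist": 0},
    {"dp": [1,-0.25,0],"twist": 0},
    {"dp": [1,-0.25,0],"twist": 0},
    {"dp": [1,-0.25,0],"twist": 0}
  ]
}}

```text
time_s: 3.2
ee_pos: [0.4544, -0.0756, 0.3857]
eef_rot: [3.141, -0.0, 0.812]
force: [0.7, -0.3, -0.3]
grip_width: 0.094
grip_force: 0.0
```

>>> {"name": "step_arm", "arguments": {
  "deltas": [
    {"dp": [0,0,0],"twist": -1},
    {"dp": [0,0,0],"twist": -1},
    {"dp": [0,0,0],"twist": -1},
    {"dp": [0,0,0],"twist": -1},
    {"dp": [0,0,0],"twist": -1},
    {"dp": [0,0,0],"twist": -1},
    {"dp": [0,0,0],"twist": -1},
    {"dp": [0,0,0],"twist": -1},
    {"dp": [0,0,0],"twist": -1},
    {"dp": [0,0,0],"twist": -1},
    {"dp": [0,0,0],"twist": -1},
    {"dp": [0,0,0],"twist": -1}
  ]
}}

```text
time_s: 4.4
ee_pos: [0.4538, -0.0773, 0.3855]
eef_rot: [3.142, 0.0, 1.652]
force: [0.3, 0.4, -0.7]
grip_width: 0.0943
grip_force: 0.0
```

>>> {"name": "step_arm", "arguments": {
  "deltas": [
    {"dp": [0,0,0],"twist": -1},
    {"dp": [0,0,0],"twist": -1},
    {"dp": [0,0,0],"twist": -1},
    {"dp": [0,0,0],"twist": 0},
    {"dp": [0,0,0],"twist": 0}
  ]
}}

```text
time_s: 4.9
ee_pos: [0.4538, -0.0773, 0.3855]
eef_rot: [3.142, 0.0, 1.857]
force: [-0.7, -1.0, 0.1]
grip_width: 0.094
grip_force: 0.0
```

Run:
```python
from h import *
o=ctrl.get_obs(); print(o['time_s'],o['ee_pos'],o['eef_rot'],o['qpos'])
p,d,P=snap("wrist","w1"); np.savez('w1',p=p,P=P); print(ctrl.get_calibration("wrist"))
hsv=cv2.cvtColor(p,cv2.COLOR_RGB2HSV);H,S,V=[hsv[...,i].astype(int) for i in range(3)]
reg=(P[...,0]>.36)&(P[...,0]<.66)&(P[...,1]>-.32)&(P[...,1]<.19)&(P[...,2]>.05)&(P[...,2]<.14)
for nm,m in(("yel",(H>18)&(H<35)&(S>130)&(V>100)),("red",((H<8)|(H>172))&(S>130)&(V>70)),("green",(H>40)&(H<85)&(S>100)&(P[...,1]<-.05)),("white",(S<40)&(V>190)&(P[...,1]<-.02)),("black",(V<60)&(P[...,1]<-.05)&(P[...,2]>.085))):
    k,lab,st,ce=cv2.connectedComponentsWithStats((m&reg).astype(np.uint8))
    for i in range(1,k):
        if st[i,4]>30:
            Q=P[lab==i]; print(nm,st[i,4],ce[i].round(1),np.median(Q,0).round(3),Q.min(0).round(3),Q.max(0).round(3),cv2.minAreaRect((Q[:,:2]*1000).astype(np.float32)))
            T=Q[Q[:,2]>Q[:,2].max()-.008]; print('  top',len(T),T.mean(0).round(4))
```

```text
4.9 [ 0.45382281 -0.07731423  0.38546291] [3.14155720e+00 1.88563109e-05 1.85677104e+00] [-2.48329940e-01  2.27698460e-02  1.43282932e+00  1.83760654e-06
  1.68595337e+00 -5.34304445e-01]
{'fx': 340.60313490405656, 'fy': 340.60313490405656, 'cx': 257.1700226614228, 'cy': 188.2254249289274, 'hand_eye': array([[-5.61962858e-04, -9.62662901e-01, -2.70702462e-01,
         8.01673779e-02],
       [ 9.99999833e-01, -5.04516907e-04, -2.81796678e-04,
         1.50018965e-03],
       [ 1.34701238e-04, -2.70702576e-01,  9.62663024e-01,
        -1.79504631e-01],
       [ 0.00000000e+00,  0.00000000e+00,  0.00000000e+00,
         1.00000000e+00]])}
yel 128 [295.8 143.9] [ 0.501 -0.049  0.108] [ 0.492 -0.058  0.08 ] [ 0.511 -0.042  0.111] ((502.03277587890625, -49.91730880737305), (18.35372543334961, 12.288514137268066), 16.988201141357422)
  top 109 [ 0.5016 -0.0485  0.1084]
red 74 [275.4 236.9] [ 0.52  -0.199  0.079] [ 0.514 -0.214  0.071] [ 0.526 -0.177  0.091] ((520.7109985351562, -195.91880798339844), (37.01630401611328, 6.760211944580078), 76.65782928466797)
  top 1 [ 0.5217 -0.1771  0.091 
[... 222 characters left out ...]
 0.0721]
green 34 [330.2 216. ] [ 0.592 -0.144  0.073] [ 0.583 -0.148  0.071] [ 0.6   -0.14   0.074] ((592.0338745117188, -143.9938507080078), (16.909942626953125, 4.4572625160217285), 15.420129776000977)
  top 34 [ 0.5918 -0.1439  0.0725]
white 5139 [291.3 211.2] [ 0.531 -0.153  0.071] [ 0.465 -0.227  0.068] [ 0.604 -0.088  0.112] ((534.2340698242188, -157.49005126953125), (138.47769165039062, 138.67987060546875), 64.21562957763672)
  top 9 [ 0.5394 -0.1638  0.1112]
black 417 [293.5 219.7] [ 0.532 -0.154  0.111] [ 0.521 -0.178  0.085] [ 0.545 -0.134  0.115] ((533.4483642578125, -156.4857177734375), (45.07072448730469, 12.4328031539917), 71.40623474121094)
  top 273 [ 0.5333 -0.1553  0.1119]
```

View pics/w1.png

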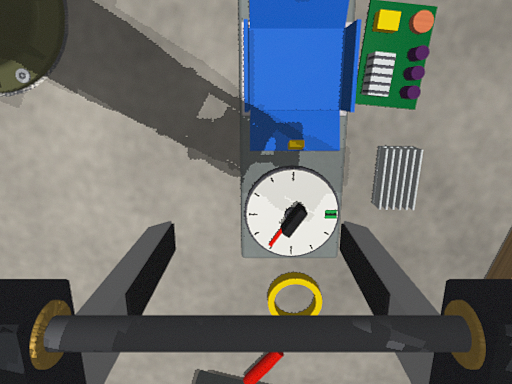

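The wrist view shows the right tab at (296,145), the knob at (293,219), the zero mark at (331,214) and the pointer tip at (271,246). I'll pinch the right tab first.

>>> {"name": "step_arm", "arguments": {
  "deltas": [
    {"dp": [0.05,0.225,1],"twist": 0},
    {"dp": [0.05,0.225,1],"twist": 0},
    {"dp": [0.05,0.225,1],"twist": 0},
    {"dp": [0.05,0.225,1],"twist": 0},
    {"dp": [0.05,0.225,1],"twist": 0},
    {"dp": [0.05,0.225,1],"twist": 0},
    {"dp": [0,0,0],"twist": 0}
  ],
  "gripper": 0.2
}}

```text
time_s: 5.65
ee_pos: [0.5004, -0.0497, 0.1411]
eef_rot: [-3.134, -0.004, 1.858]
force: [-0.1, -0.8, 0.6]
grip_width: 0.0568
grip_force: 0.0
```

Run:
```python
from h import *
o=ctrl.get_obs(); print(o['time_s'],o['ee_pos'],o['eef_rot'],o['grip_width'])
O=np.array([.4998,-.0413]);a=np.radians(16.3);Rt=np.array([[np.cos(a),np.sin(a)],[-np.sin(a),np.cos(a)]])
p,d,P=snap("wrist","w2")
hsv=cv2.cvtColor(p,cv2.COLOR_RGB2HSV);H,S,V=[hsv[...,i].astype(int) for i in range(3)]
m=(H>18)&(H<35)&(S>130)&(V>60)&(P[...,2]>.06)&(P[...,2]<.14)
k,lab,st,ce=cv2.connectedComponentsWithStats(m.astype(np.uint8))
for i in range(1,k):
    if st[i,4]>30:
        Q=P[lab==i]; T=Q[Q[:,2]>Q[:,2].max()-.01]; L=(T[:,:2]-O)@Rt.T
        print(st[i,4],ce[i].round(),T.mean(0).round(4),L.mean(0).round(4),L.min(0).round(4),L.max(0).round(4),Q[:,2].max())
print('tcp local',Rt@(o['ee_pos'][:2]-O))
```

```text
5.65 [ 0.50036793 -0.04974038  0.14110957] [-3.13436408 -0.00359415  1.85817117] 0.05679207755792327
467 [259. 216.] [ 0.5021 -0.0477  0.1085] [ 0.0004 -0.0068] [-0.0094 -0.0117] [ 0.0099 -0.0019] 0.11152897781965423
tcp local [-0.00182383 -0.00826052]
```

View pics/w2.png

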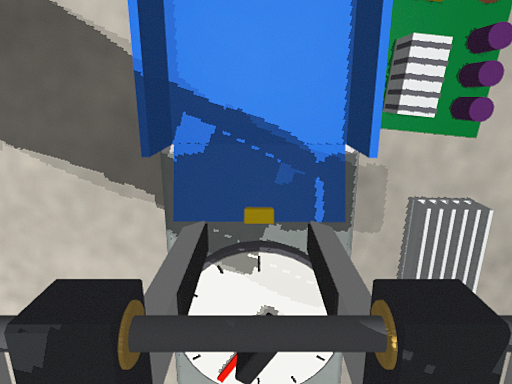

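The tab sits at (259,216), centred between the fingers, so I'll go down and close.

>>> {"name": "step_arm", "arguments": {
  "deltas": [
    {"dp": [0,0.02,0.5],"twist": 0},
    {"dp": [0,0.02,0.5],"twist": 0},
    {"dp": [0,0,0.4],"twist": 0},
    {"dp": [0,0,0],"twist": 0},
    {"dp": [0,0,0],"twist": 0}
  ]
}}

```text
time_s: 6.2
ee_pos: [0.5046, -0.0503, 0.0917]
eef_rot: [3.139, 0.001, 1.858]
force: [0.1, -0.4, 0.9]
grip_width: 0.0561
grip_force: 0.0
```

>>> {"name": "step_arm", "arguments": {
  "deltas": [
    {"dp": [0,0,0],"twist": 0},
    {"dp": [0,0,0],"twist": 0},
    {"dp": [0,0,0],"twist": 0},
    {"dp": [0,0,0],"twist": 0},
    {"dp": [0,0,0],"twist": 0},
    {"dp": [0,0,0],"twist": 0}
  ],
  "gripper": -1,
  "squeeze": 15
}}

```text
time_s: 6.8
ee_pos: [0.5017, -0.0509, 0.089]
eef_rot: [-3.136, -0.0, 1.859]
force: [-14.7, -8.7, 7.3]
grip_width: 0.02
grip_force: 15.0
```

Run:
```python
import numpy as np
r=np.hypot(52,28);b=np.arctan2(28,52)
A=np.linspace(.3,1.6,14); h=r*np.cos(A+b);z=62+r*np.sin(A+b)
print(np.c_[A,h,z].round(2)); print(np.c_[-np.diff(h)/40,-np.diff(z)/40].round(3))
```

```text
[[  0.3   41.4  104.12]
 [  0.4   36.99 108.04]
 [  0.5   32.21 111.5 ]
 [  0.6   27.11 114.47]
 [  0.7   21.73 116.91]
 [  0.8   16.14 118.81]
 [  0.9   10.39 120.14]
 [  1.     4.53 120.88]
 [  1.1   -1.37 121.04]
 [  1.2   -7.25 120.61]
 [  1.3  -13.07 119.59]
 [  1.4  -18.75 118.  ]
 [  1.5  -24.25 115.85]
 [  1.6  -29.51 113.16]]
[[ 0.11  -0.098]
 [ 0.12  -0.087]
 [ 0.128 -0.074]
 [ 0.134 -0.061]
 [ 0.14  -0.047]
 [ 0.144 -0.033]
 [ 0.146 -0.019]
 [ 0.148 -0.004]
 [ 0.147  0.011]
 [ 0.145  0.025]
 [ 0.142  0.04 ]
 [ 0.137  0.054]
 [ 0.131  0.067]]
```

Gripped at 20 mm opening. Next I'll swing the right wall along its arc.

>>> {"name": "step_arm", "arguments": {
  "deltas": [
    {"dp": [0.11,0,-0.1],"twist": 0},
    {"dp": [0.12,0,-0.09],"twist": 0},
    {"dp": [0.13,0,-0.07],"twist": 0},
    {"dp": [0.13,0,-0.06],"twist": 0},
    {"dp": [0.14,0,-0.05],"twist": 0},
    {"dp": [0.14,0,-0.03],"twist": 0},
    {"dp": [0.15,0,-0.02],"twist": 0},
    {"dp": [0.15,0,0],"twist": 0}
  ]
}}

```text
time_s: 7.6
ee_pos: [0.4897, -0.0097, 0.1061]
eef_rot: [-3.136, 0.0, 1.859]
force: [-15.6, -8.1, 9.5]
grip_width: 0.0196
grip_force: 15.0
```

>>> {"name": "step_arm", "arguments": {
  "deltas": [
    {"dp": [0.15,0,0.01],"twist": 0},
    {"dp": [0.15,0,0.02],"twist": 0},
    {"dp": [0.14,0,0.04],"twist": 0},
    {"dp": [0.14,0,0.05],"twist": 0},
    {"dp": [0.13,0,0.06],"twist": 0},
    {"dp": [0.1,0,0.05],"twist": 0},
    {"dp": [0,0,0],"twist": 0}
  ]
}}

```text
time_s: 8.3
ee_pos: [0.4802, 0.0223, 0.0964]
eef_rot: [-3.136, -0.001, 1.859]
force: [-14.5, -1.3, 4.4]
grip_width: 0.0193
grip_force: 15.0
```

```bash
cat > loc.py <<'E'
from h import *
O=np.array([.4998,-.0413]);a=np.radians(16.3);Rt=np.array([[np.cos(a),np.sin(a)],[-np.sin(a),np.cos(a)]])
def tabs(n,save=None):
    p,d,P=snap(n,save)
    hsv=cv2.cvtColor(p,cv2.COLOR_RGB2HSV);H,S,V=[hsv[...,i].astype(int) for i in range(3)]
    reg=(P[...,0]>.36)&(P[...,0]<.62)&(P[...,1]>-.12)&(P[...,1]<.19)&(P[...,2]>.06)&(P[...,2]<.14)
    for nm,m in(('yel',(H>18)&(H<35)&(S>130)&(V>60)&reg),('blue',(H>105)&(H<125)&(S>130)&reg)):
        k,lab,st,ce=cv2.connectedComponentsWithStats(m.astype(np.uint8))
        for i in range(1,k):
            if st[i,4]>20:
                Q=P[lab==i]; T=Q[Q[:,2]>Q[:,2].max()-.01]; L=(T[:,:2]-O)@Rt.T
                print(n,nm,st[i,4],ce[i].round(),'L mean',L.mean(0).round(4),L.min(0).round(4),L.max(0).round(4),'zmax',Q[:,2].max().round(4))
    return p,P
E
python3 - <<'E'
from loc import *
o=ctrl.get_obs(); print(o['time_s'],o['ee_pos'],o['eef_rot'],o['force'],'tcp local',Rt@(o['ee_pos'][:2]-O))
for n in('scene','side','wrist'): tabs(n)
E
```

```text
8.3 [0.48022506 0.02233105 0.09636941] [-3.13626468e+00 -1.37745901e-03  1.85923531e+00] [-14.50513365  -1.28417902   4.36165671] tcp local [-0.00092901  0.06656745]
scene blue 1301 [302. 178.] L mean [0.0361 0.0865] [-0.0708  0.0285] [0.0724 0.1373] zmax 0.1249
side yel 25 [272. 204.] L mean [0.0018 0.0604] [-0.0046  0.0469] [0.0065 0.0677] zmax 0.1234
side yel 76 [251. 241.] L mean [-0.0037  0.1836] [-0.0141  0.1745] [0.0052 0.1897] zmax 0.1173
side blue 2623 [265. 225.] L mean [-0.0138  0.0869] [-0.0729  0.0331] [0.0683 0.1454] zmax 0.1242
wrist yel 1291 [257.  14.] L mean [0.0002 0.1792] [-0.0096  0.1738] [0.0101 0.1862] zmax 0.1175
wrist yel 2055 [256. 280.] L mean [-0.0089  0.0618] [-0.009   0.0602] [-0.0088  0.0632] zmax 0.1326
wrist blue 61278 [251. 147.] L mean [0.0227 0.0769] [0.0227 0.0769] [0.0227 0.0769] zmax 0.1389
wrist blue 429 [261. 306.] L mean [-0.0023  0.0601] [-0.0088  0.0598] [0.0106 0.0603] zmax 0.1399
```

>>> {"name": "step_arm", "arguments": {
  "deltas": [
    {"dp": [0.06,0,0.02],"twist": 0},
    {"dp": [0.06,0,0.02],"twist": 0},
    {"dp": [0.06,0,0.02],"twist": 0},
    {"dp": [0,0,0],"twist": 0}
  ]
}}

```text
time_s: 8.85
ee_pos: [0.4789, 0.0275, 0.0942]
eef_rot: [-3.137, 0.002, 1.859]
force: [-9.7, -14.8, 2.9]
grip_width: 0.019
grip_force: 15.0
```

Run:
```python
from loc import *
o=ctrl.get_obs(); print(o['time_s'],o['ee_pos'],o['force'],'tcp local',Rt@(o['ee_pos'][:2]-O))
tabs('wrist','w3')
```

```text
8.85 [0.47885704 0.02746324 0.09421894] [ -9.67302063 -14.80308554   2.90217867] tcp local [-0.00080161  0.07187732]
wrist yel 1669 [257.  23.] L mean [0.0002 0.1794] [-0.0095  0.1737] [0.0099 0.1864] zmax 0.117
wrist yel 2068 [256. 287.] L mean [-0.0085  0.0676] [-0.0086  0.0651] [-0.0084  0.0709] zmax 0.1345
wrist blue 60958 [251. 151.] L mean [0.0226 0.0824] [0.0226 0.0824] [0.0226 0.0824] zmax 0.1383
wrist blue 122 [277. 300.] L mean [0.0105 0.0656] [0.0104 0.0653] [0.0105 0.0663] zmax 0.1348
wrist blue 54 [243. 311.] L mean [-0.0059  0.0391] [-0.0113  0.0383] [0.0044 0.04  ] zmax 0.1198
```

View pics/w3.png

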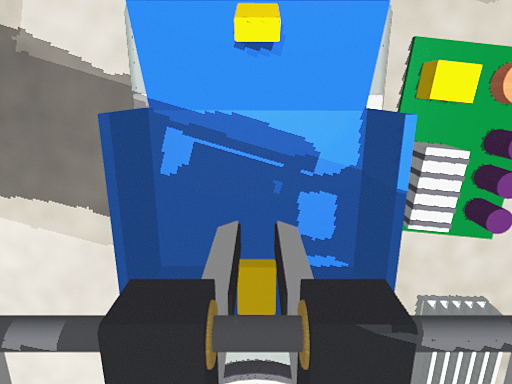

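Right wall looks upright: its tab lies inward at (257,287) and the tool is pressing against the stop. I'll release it and go over to the left tab at (257,23).

>>> {"name": "step_arm", "arguments": {
  "deltas": [
    {"dp": [0,0,0],"twist": 0},
    {"dp": [0,0,0],"twist": 0},
    {"dp": [0,0,0],"twist": 0},
    {"dp": [0,0,0],"twist": 0}
  ],
  "gripper": 0.2
}}

```text
time_s: 9.3
ee_pos: [0.4805, 0.0291, 0.0947]
eef_rot: [3.141, -0.0, 1.859]
force: [0.1, -0.1, -0.5]
grip_width: 0.0477
grip_force: 0.0
```

>>> {"name": "step_arm", "arguments": {
  "deltas": [
    {"dp": [0,0,-0.5],"twist": 0},
    {"dp": [0,0,-0.7],"twist": 0},
    {"dp": [0,0,-0.5],"twist": 0},
    {"dp": [0.8,0,0],"twist": 0},
    {"dp": [0.8,0,0],"twist": 0},
    {"dp": [0.7,0,0],"twist": 0},
    {"dp": [0.5,0.02,0],"twist": 0},
    {"dp": [0,0,0],"twist": 0},
    {"dp": [0,0,0],"twist": 0}
  ]
}}

```text
time_s: 10.2
ee_pos: [0.4494, 0.1366, 0.1627]
eef_rot: [3.141, 0.0, 1.86]
force: [0.7, -0.4, -0.4]
grip_width: 0.0565
grip_force: 0.0
```

Run:
```python
from loc import *
o=ctrl.get_obs(); print(o['time_s'],o['ee_pos'],o['force'],'tcp local',Rt@(o['ee_pos'][:2]-O))
tabs('wrist')
for n in('scene','side'):
    p,P=tabs(n); L=(P[...,:2]-O)@Rt.T
    # right wall profile: near local y 0..0.06
    m=(abs(L[...,0])<.055)&(L[...,1]>-.03)&(L[...,1]<.07)&(P[...,2]>.062)
    for z0 in(.07,.08,.09,.1,.11,.117):
        k=m&(abs(P[...,2]-z0)<.005); print(n,z0,k.sum(),np.nanpercentile(L[k][:,1],[5,50,95]).round(4) if k.sum() else '')
```

```text
10.2 [0.44935531 0.13656614 0.16268448] [ 0.73303878 -0.40781979 -0.41845782] tcp local [0.00150402 0.18487501]
wrist yel 895 [253. 207.] L mean [1.000e-04 1.813e-01] [-0.0095  0.1737] [0.01  0.187] zmax 0.1168
wrist yel 723 [253. 367.] L mean [0.0002 0.0542] [-0.0099  0.0373] [0.0098 0.0678] zmax 0.1215
wrist blue 15709 [256. 249.] L mean [0.0007 0.1878] [-0.0638  0.1728] [0.0641 0.1971] zmax 0.0924
wrist blue 73 [167. 252.] L mean [-0.0689  0.1425] [-0.0695  0.1404] [-0.0681  0.1435] zmax 0.1216
wrist blue 2225 [205. 368.] L mean [-0.0437  0.0414] [-0.0695  0.036 ] [-0.0014  0.0617] zmax 0.1228
wrist blue 2340 [303. 368.] L mean [0.0472 0.0444] [0.0002 0.0363] [0.0703 0.0705] zmax 0.123
scene yel 30 [283. 166.] L mean [0.0017 0.0484] [-0.0103  0.0379] [0.0116 0.0588] zmax 0.1234
scene yel 27 [322. 173.] L mean [0.0029 0.1766] [-0.0055  0.172 ] [0.0108 0.1821] zmax 0.1163
scene blue 1643 [299. 174.] L mean [0.0083 0.0795] [-0.0725  0.0322] [0.0733 0.1373] zmax 0.1258
scene 0.07 91 [0.0378 0.0559 0.069 ]
scene 0.08 1 [0.0358 0.0358 0.0358]
scene 0.09 2 [0.036 0.036 0.036]
scene 0.1 3 [0.036 0.036 0.036]
scene 0.11 11 [0.0359 0.0492 0.0626]
scene 0.117 76 [0.0317 0.0401 0.0609]
side yel 78 [251. 241.] L mean [-0.0037  0.1838] [-0.0128  0.1724] [0.007  0.1917] zmax 0.1149
side blue 31 [250. 203.] L mean [0.0639 0.0865] [0.0623 0.0811] [0.0654 0.0913] zmax 0.1214
side blue 1975 [267. 230.] L mean [-0.0515  0.0817] [-0.0732  0.0342] [0.0671 0.146 ] zmax 0.1257
side 0.07 79 [0.0394 0.0497 0.0679]
side 0.08 30 [0.0375 0.0402 0.0422]
side 0.09 30 [0.0377 0.0402 0.0424]
side 0.1 24 [0.0376 0.0396 0.0427]
side 0.11 20 [0.0369 0.0404 0.0423]
side 0.117 29 [0.0347 0.0395 0.0415]
```

Side-view depth puts the right wall's inner face at a constant y (about 0.040) over its height, so it is vertical. Now the left tab.

>>> {"name": "step_arm", "arguments": {
  "deltas": [
    {"dp": [-0.12,-0.03,0.5],"twist": 0},
    {"dp": [0,0,0.7],"twist": 0},
    {"dp": [0,0,0.7],"twist": 0},
    {"dp": [0,0,0],"twist": 0},
    {"dp": [0,0,0],"twist": 0}
  ]
}}

```text
time_s: 10.85
ee_pos: [0.4498, 0.1313, 0.0872]
eef_rot: [-3.141, -0.0, 1.858]
force: [0.1, -0.5, 0.4]
grip_width: 0.0565
grip_force: 0.0
```

>>> {"name": "step_arm", "arguments": {
  "deltas": [
    {"dp": [0,0,0],"twist": 0},
    {"dp": [0,0,0],"twist": 0},
    {"dp": [0,0,0],"twist": 0},
    {"dp": [0,0,0],"twist": 0},
    {"dp": [0,0,0],"twist": 0},
    {"dp": [0,0,0],"twist": 0}
  ],
  "gripper": -1,
  "squeeze": 15
}}

```text
time_s: 11.45
ee_pos: [0.4481, 0.1316, 0.0864]
eef_rot: [-3.138, -0.001, 1.859]
force: [-10.0, 0.9, 6.0]
grip_width: 0.02
grip_force: 15.0
```

>>> {"name": "step_arm", "arguments": {
  "deltas": [
    {"dp": [-0.12,0,-0.09],"twist": 0},
    {"dp": [-0.13,0,-0.07],"twist": 0},
    {"dp": [-0.13,0,-0.06],"twist": 0},
    {"dp": [-0.14,0,-0.05],"twist": 0},
    {"dp": [-0.14,0,-0.03],"twist": 0},
    {"dp": [-0.15,0,-0.02],"twist": 0},
    {"dp": [-0.15,0,0],"twist": 0}
  ]
}}

```text
time_s: 12.15
ee_pos: [0.4591, 0.0949, 0.0997]
eef_rot: [-3.138, -0.001, 1.859]
force: [-14.0, -0.2, 13.7]
grip_width: 0.0194
grip_force: 15.0
```

>>> {"name": "step_arm", "arguments": {
  "deltas": [
    {"dp": [-0.15,0,0.01],"twist": 0},
    {"dp": [-0.15,0,0.02],"twist": 0},
    {"dp": [-0.14,0,0.04],"twist": 0},
    {"dp": [-0.14,0,0.05],"twist": 0},
    {"dp": [-0.13,0,0.06],"twist": 0},
    {"dp": [-0.1,0,0.05],"twist": 0},
    {"dp": [-0.06,0,0.02],"twist": 0},
    {"dp": [0,0,0],"twist": 0}
  ]
}}

```text
time_s: 12.95
ee_pos: [0.4692, 0.0608, 0.0892]
eef_rot: [-3.138, 0.0, 1.859]
force: [-8.3, -6.2, 4.5]
grip_width: 0.0187
grip_force: 15.0
```

Run:
```python
from loc import *
o=ctrl.get_obs(); print(o['time_s'],o['ee_pos'],'tcp local',Rt@(o['ee_pos'][:2]-O),'F local',Rt@o['force'][:2])
```

```text
12.95 [0.46916315 0.06077189 0.0892238 ] tcp local [-0.00075722  0.10656789] F local [-9.66210411 -3.58331321]
```

>>> {"name": "step_arm", "arguments": {
  "deltas": [
    {"dp": [-0.06,0,0.02],"twist": 0},
    {"dp": [-0.06,0,0.02],"twist": 0},
    {"dp": [0,0,0],"twist": 0}
  ]
}}

```text
time_s: 13.25
ee_pos: [0.4702, 0.0564, 0.0872]
eef_rot: [-3.138, -0.0, 1.859]
force: [-7.5, -3.3, 0.3]
grip_width: 0.016
grip_force: 24.9
```

Run:
```python
from loc import *
o=ctrl.get_obs(); print(o['time_s'],o['ee_pos'],'tcp local',Rt@(o['ee_pos'][:2]-O),'F local',Rt@o['force'][:2])
for n in('scene','side'):
    p,d,P=snap(n); L=(P[...,:2]-O)@Rt.T
    m=(abs(L[...,0])<.055)&(L[...,1]>.115)&(L[...,1]<.22)&(P[...,2]>.06)
    for z0 in(.07,.08,.09,.1,.11,.117):
        k=m&(abs(P[...,2]-z0)<.005); print(n,z0,k.sum(),np.nanpercentile(L[k][:,1],[5,50,95]).round(4) if k.sum() else '')
```

```text
13.25 [0.47024799 0.05644701 0.08718685] tcp local [-0.00092985  0.10211236] F local [-8.08711837 -1.06381425]
scene 0.07 36 [0.1163 0.1242 0.1347]
scene 0.08 4 [0.1358 0.136  0.1362]
scene 0.09 2 [0.1359 0.136  0.1361]
scene 0.1 0 
scene 0.11 0 
scene 0.117 13 [0.136  0.1389 0.1398]
side 0.07 87 [0.1433 0.145  0.1475]
side 0.08 81 [0.1433 0.1456 0.1479]
side 0.09 80 [0.1429 0.1453 0.1468]
side 0.1 95 [0.143  0.1449 0.1471]
side 0.11 84 [0.1157 0.1448 0.1471]
side 0.117 182 [0.1182 0.1423 0.1469]
```

Left wall is also vertical (y constant at about 0.145 over its height). I'll release, lift, and move over the knob.

>>> {"name": "step_arm", "arguments": {
  "deltas": [
    {"dp": [0,0,0],"twist": 0},
    {"dp": [0,0,0],"twist": 0},
    {"dp": [0,0,0],"twist": 0},
    {"dp": [0,0,0],"twist": 0}
  ],
  "gripper": 0.2
}}

```text
time_s: 13.75
ee_pos: [0.4718, 0.0569, 0.088]
eef_rot: [3.141, 0.0, 1.859]
force: [-0.1, 0.0, -0.8]
grip_width: 0.0438
grip_force: 0.0
```

>>> {"name": "step_arm", "arguments": {
  "deltas": [
    {"dp": [0,0,-0.5],"twist": 0},
    {"dp": [0,0,-1],"twist": 0},
    {"dp": [0,0,-1],"twist": 0},
    {"dp": [-0.9,0,0],"twist": 0},
    {"dp": [-0.9,0,0],"twist": 0},
    {"dp": [-0.9,0,0],"twist": 0},
    {"dp": [-0.9,0,0],"twist": 0},
    {"dp": [-0.9,0,0],"twist": 0},
    {"dp": [-0.9,0,0],"twist": 0},
    {"dp": [-0.15,0,0],"twist": 0}
  ]
}}

```text
time_s: 14.75
ee_pos: [0.5351, -0.1589, 0.1875]
eef_rot: [-3.141, 0.0, 1.856]
force: [0.5, 0.8, 0.4]
grip_width: 0.0564
grip_force: 0.0
```

>>> {"name": "step_arm", "arguments": {
  "deltas": [
    {"dp": [0,0,0],"twist": 1},
    {"dp": [0,0,0],"twist": 1},
    {"dp": [0,0,0],"twist": 1},
    {"dp": [0,0,0],"twist": 1},
    {"dp": [0,0,0],"twist": 1},
    {"dp": [0,0,0],"twist": 1},
    {"dp": [0,0,0],"twist": 1},
    {"dp": [0,0,0],"twist": 1},
    {"dp": [0,0,0],"twist": 0.6},
    {"dp": [0,0,0],"twist": 0}
  ]
}}

```text
time_s: 15.75
ee_pos: [0.5347, -0.1554, 0.1879]
eef_rot: [3.142, -0.0, 1.258]
force: [-0.6, 0.2, 0.3]
grip_width: 0.0566
grip_force: 0.0
```

Run:
```python
from loc import *
o=ctrl.get_obs(); print(o['time_s'],o['ee_pos'],o['eef_rot'],o['qpos'][5],o['grip_width'])
for n in('wrist','side'):
    p,d,P=snap(n,'k_'+n)
    hsv=cv2.cvtColor(p,cv2.COLOR_RGB2HSV);H,S,V=[hsv[...,i].astype(int) for i in range(3)]
    L=(P[...,:2]-O)@Rt.T
    r=np.hypot(L[...,0],L[...,1]+.12)
    for nm,m in(("knob",(r<.035)&(P[...,2]>.1)&(P[...,2]<.12)),("red",(r<.065)&((H<8)|(H>172))&(S>130)&(V>60)&(P[...,2]<.09))):
        Q=P[m]
        if len(Q)>5: print(n,nm,m.sum(),Q.mean(0).round(4),cv2.minAreaRect((Q[:,:2]*1000).astype(np.float32)))
    if n=='side':
        for lo in(0,.115):
            for z0 in(.08,.09,.1,.11):
                k=(abs(L[...,0])<.055)&(L[...,1]>lo)&(L[...,1]<lo+.065)&(abs(P[...,2]-z0)<.005); print(lo,z0,np.nanmedian(L[k][:,1]))
```

```text
15.75 [ 0.53470965 -0.15540109  0.18788192] [ 3.14157653e+00 -1.14165990e-04  1.25833675e+00] -0.03624149036357666 0.05659942349650324
wrist knob 995 [ 0.535  -0.1555  0.1118] ((534.5801391601562, -157.71839904785156), (46.81361389160156, 13.456887245178223), 72.02186584472656)
wrist red 136 [ 0.5193 -0.2025  0.0795] ((519.217529296875, -202.6580810546875), (22.43041229248047, 4.633928298950195), 72.03533935546875)
side knob 88 [ 0.5295 -0.1535  0.1078] ((530.0233154296875, -153.89254760742188), (45.76673126220703, 18.225664138793945), 71.35552978515625)
side red 15 [ 0.5181 -0.195   0.0775] ((519.8142700195312, -193.78372192382812), (30.287094116210938, 6.607171058654785), 74.61309814453125)
0 0.08 0.039683695964664936
0 0.09 0.040602101108329014
0 0.1 0.039739005337729505
0 0.11 0.04033645031887702
0.115 0.08 0.1451654713055457
0.115 0.09 0.14522015042678504
0.115 0.1 0.14517282446272048
0.115 0.11 0.1453474872940247
```

View pics/k_wrist.png

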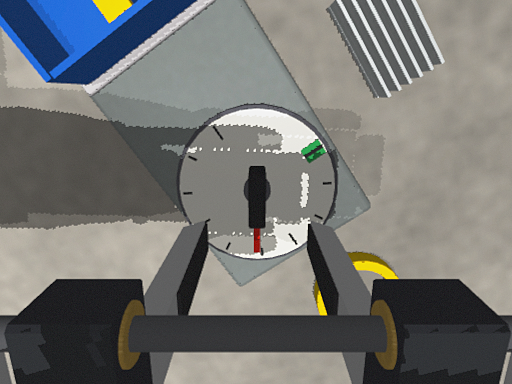

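The knob at (257,195) is upright in the image between the fingers, and the pointer at (257,240) is in line with it. I'll descend and grip it.

>>> {"name": "step_arm", "arguments": {
  "deltas": [
    {"dp": [-0.05,0,0.9],"twist": 0},
    {"dp": [0,0,0.9],"twist": 0},
    {"dp": [0,0,0.85],"twist": 0},
    {"dp": [0,0,0],"twist": 0}
  ]
}}

```text
time_s: 16.25
ee_pos: [0.532, -0.1569, 0.078]
eef_rot: [-3.134, -0.0, 1.26]
force: [-0.1, 0.5, 0.2]
grip_width: 0.0563
grip_force: 0.0
```

>>> {"name": "step_arm", "arguments": {
  "deltas": [
    {"dp": [0,0,0],"twist": 0},
    {"dp": [0,0,0],"twist": 0},
    {"dp": [0,0,0],"twist": 0},
    {"dp": [0,0,0],"twist": 0},
    {"dp": [0,0,0],"twist": 0},
    {"dp": [0,0,0],"twist": 0}
  ],
  "gripper": -1,
  "squeeze": 20
}}

```text
time_s: 16.85
ee_pos: [0.5336, -0.1577, 0.0822]
eef_rot: [-3.14, 0.0, 1.259]
force: [-2.1, 0.5, 9.5]
grip_width: 0.0138
grip_force: 20.0
```

>>> {"name": "step_arm", "arguments": {
  "deltas": [
    {"dp": [0,0,0],"twist": -1},
    {"dp": [0,0,0],"twist": -1},
    {"dp": [0,0,0],"twist": -1},
    {"dp": [0,0,0],"twist": -1},
    {"dp": [0,0,0],"twist": -1},
    {"dp": [0,0,0],"twist": -1},
    {"dp": [0,0,0],"twist": -1},
    {"dp": [0,0,0],"twist": -1},
    {"dp": [0,0,0],"twist": -1},
    {"dp": [0,0,0],"twist": -1}
  ]
}}

```text
time_s: 17.85
ee_pos: [0.5328, -0.1578, 0.0822]
eef_rot: [-3.139, -0.002, 1.959]
force: [-13.7, 1.3, 11.6]
grip_width: 0.0137
grip_force: 20.0
```

>>> {"name": "step_arm", "arguments": {
  "deltas": [
    {"dp": [0,0,0],"twist": -1},
    {"dp": [0,0,0],"twist": -1},
    {"dp": [0,0,0],"twist": -1},
    {"dp": [0,0,0],"twist": -1},
    {"dp": [0,0,0],"twist": -1},
    {"dp": [0,0,0],"twist": -1},
    {"dp": [0,0,0],"twist": -1},
    {"dp": [0,0,0],"twist": -1},
    {"dp": [0,0,0],"twist": -1},
    {"dp": [0,0,0],"twist": -1}
  ]
}}

```text
time_s: 18.85
ee_pos: [0.5322, -0.1583, 0.0822]
eef_rot: [-3.139, -0.004, 2.657]
force: [-19.0, -2.5, 12.9]
grip_width: 0.0136
grip_force: 20.0
```

>>> {"name": "step_arm", "arguments": {
  "deltas": [
    {"dp": [0,0,0],"twist": -1},
    {"dp": [0,0,0],"twist": -1},
    {"dp": [0,0,0],"twist": -1},
    {"dp": [0,0,0],"twist": -1},
    {"dp": [0,0,0],"twist": -1},
    {"dp": [0,0,0],"twist": -1},
    {"dp": [0,0,0],"twist": -1},
    {"dp": [0,0,0],"twist": -1},
    {"dp": [0,0,0],"twist": -1},
    {"dp": [0,0,0],"twist": -1},
    {"dp": [0,0,0],"twist": -1},
    {"dp": [0,0,0],"twist": 0}
  ]
}}

```text
time_s: 20.05
ee_pos: [0.5322, -0.1592, 0.0822]
eef_rot: [-3.141, -0.005, -2.858]
force: [-18.8, -8.1, 12.7]
grip_width: 0.0139
grip_force: 20.0
```

```bash
cat > ang.py <<'E'
from loc import *
o=ctrl.get_obs(); print(o['time_s'],o['ee_pos'],o['eef_rot'],o['qpos'][5],o['force'],o['grip_width'])
C=np.array([.5345,-.1577])
for n in('scene','side','wrist'):
    p,d,P=snap(n,'e_'+n)
    hsv=cv2.cvtColor(p,cv2.COLOR_RGB2HSV);H,S,V=[hsv[...,i].astype(int) for i in range(3)]
    r=np.hypot(P[...,0]-C[0],P[...,1]-C[1])
    for nm,m in(("knob",(r<.03)&(P[...,2]>.105)&(P[...,2]<.12)),("red",(r<.065)&(r>.02)&((H<8)|(H>172))&(S>130)&(V>60)&(P[...,2]<.09)),("green",(r<.07)&(H>40)&(H<85)&(S>100)&(P[...,2]<.09))):
        Q=P[m]
        if len(Q)>3:
            c=Q.mean(0)[:2]-C; b=cv2.minAreaRect((Q[:,:2]*1000).astype(np.float32))
            print(n,nm,m.sum(),Q.mean(0).round(4),np.degrees(np.arctan2(c[1],c[0])).round(1),np.round(b[1],1),round(b[2],1))
E
python3 ang.py
```

```text
20.05 [ 0.53215809 -0.15918006  0.08223085] [-3.14140963 -0.00471953 -2.8582929 ] -2.2076261826101122 [-18.75799279  -8.13280298  12.69587348] 0.013909158294810806
scene knob 61 [ 0.5402 -0.1585  0.1123] -8.4 [33.8 36.4] 73.2
scene red 8 [ 0.5677 -0.151   0.0794] 11.5 [34.8  4.6] 20.7
side knob 47 [ 0.52   -0.1546  0.1112] 167.9 [44.9 22.4] 85.8
side red 19 [ 0.5696 -0.1427  0.0784] 23.1 [35.9  8.2] 8.8
side green 7 [ 0.5898 -0.138   0.0697] 19.6 [ 4.2 13.7] 87.8
wrist knob 3269 [ 0.5303 -0.1581  0.1122] -174.0 [35.4 46.1] 84.6
wrist red 118 [ 0.5811 -0.1437  0.0793] 16.7 [9.1 5.6] 16.3
wrist green 122 [ 0.5844 -0.1426  0.0722] 16.9 [89.  82.9] 67.8
```

Pointer reads 16.7° and the mark 16.9°. I'll release, lift and check.

>>> {"name": "step_arm", "arguments": {
  "deltas": [
    {"dp": [0,0,0],"twist": 0},
    {"dp": [0,0,0],"twist": 0},
    {"dp": [0,0,0],"twist": 0},
    {"dp": [0,0,0],"twist": 0},
    {"dp": [0,0,0],"twist": 0}
  ],
  "gripper": 0.2
}}

```text
time_s: 20.7
ee_pos: [0.5342, -0.1577, 0.0818]
eef_rot: [3.142, 0.0, -2.86]
force: [0.7, -0.4, -0.1]
grip_width: 0.0502
grip_force: 0.0
```

>>> {"name": "step_arm", "arguments": {
  "deltas": [
    {"dp": [0,0,-0.5],"twist": 0},
    {"dp": [0,0,-1],"twist": 0},
    {"dp": [0,0,-1],"twist": 0},
    {"dp": [0,0,-1],"twist": 0},
    {"dp": [0,0,-0.5],"twist": 0},
    {"dp": [0,0,0],"twist": 0}
  ]
}}

```text
time_s: 21.3
ee_pos: [0.535, -0.1581, 0.245]
eef_rot: [-3.139, 0.004, -2.86]
force: [0.3, -0.8, -0.3]
grip_width: 0.0561
grip_force: 0.0
```

```bash
python3 ang.py
python3 - <<'E'
from loc import *
p,d,P=snap('side');L=(P[...,:2]-O)@Rt.T
for lo in(0,.115):
    for z0 in(.08,.09,.1,.11):
        k=(abs(L[...,0])<.055)&(L[...,1]>lo)&(L[...,1]<lo+.065)&(abs(P[...,2]-z0)<.005); print(lo,z0,np.nanmedian(L[k][:,1]).round(4))
E
```

```text
21.3 [ 0.53501959 -0.15810823  0.24495286] [-3.13851744  0.00424172 -2.86034555] -2.205052164715963 [ 0.31076734 -0.84158893 -0.2607283 ] 0.05605125239562001
scene knob 51 [ 0.5371 -0.1586  0.1121] -19.8 [47.4 14.3] 14.3
scene red 5 [ 0.5685 -0.1502  0.0802] 12.4 [33.7  0.8] 13.9
side knob 66 [ 0.5306 -0.1547  0.1093] 142.4 [45.1 19.5] 20.9
side red 20 [ 0.5694 -0.1434  0.0777] 22.3 [37.5  8. ] 6.8
side green 8 [ 0.5829 -0.1376  0.074 ] 22.5 [50.2 10.8] 8.5
wrist knob 707 [ 0.5327 -0.1574  0.112 ] 170.5 [46.3 14. ] 16.0
wrist red 123 [ 0.579  -0.1445  0.0793] 16.5 [29.1  5.3] 15.9
wrist green 107 [ 0.5919 -0.1405  0.072 ] 16.7 [18.1 13.2] 15.8
0 0.08 0.0398
0 0.09 0.0403
0 0.1 0.0408
0 0.11 0.0409
0.115 0.08 0.1451
0.115 0.09 0.1453
0.115 0.1 0.1453
0.115 0.11 0.1451
```

View pics/e_wrist.png

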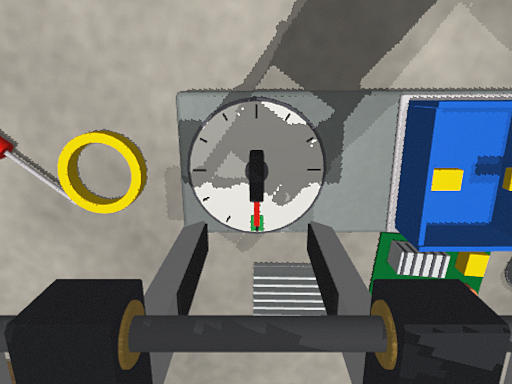

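The pointer is centred on the green mark at (257,222), both walls are upright, and the arm is clear of everything.

```bash
python3 -c "
from station import ctrl
print(ctrl.hand_in())"
```

```text
the job is handed in; nothing more can be done
None
```

The job is handed in at about 21 s: both tray end walls measured upright, and after that the pointer was turned to zero (16.5° measured against 16.7° for the mark), with the robot clear; the hand-in gave no pass or fail result.

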